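Set three sculpture studies back at their own stations

ROBOT

A 6-joint arm with a two-finger parallel gripper is mounted at the origin on the work surface. World frame = base frame: x ahead of the robot, y to its left, z up, the work surface at z = 0. Lengths are in mm, angles in rad, forces in N, time in s.
With the tool pointing down it reaches from about 300 to 775 mm from the base axis. Payload 14.6 kg.
Tool frame: the origin (TCP) lies at the very end of the fingers, on their centre line; the grasp point (between the pads) lies 19 mm behind it; z points along the fingers, y is the line along which they close (so a half turn about z gives the same grasp; the last joint's range is limited). The gripper opens to 94 mm and grips with 3 to 60 N. Pads are 16 mm wide; open, the fingers measure 119 mm over their backs; the gripper's body (75 mm by 177 mm) begins 78 mm behind the grasp point.
Start: joints at [-1.348, 0.3, 1.521, -0, 1.321, -0.067], TCP at [157.161, -527.057, 205.446] pointing down, gripper open.
Joint ranges: [-3.03, 3.03], [-0.79, 2.21], [0.23, 2.52], [-1.04, 4.18], [0, 3.07], [-2.55, 2.55]. Speed limits (rad/s): [2.22, 2.22, 2.57, 3.14, 3.14, 3.14].

INTERFACE

Orientations are given as [roll, pitch, yaw] about the fixed x, y, z axes, in that order (R = Rz(yaw) Ry(pitch) Rx(roll)).
In Python, from cell import manip, eyes, ticket gives the robot as it stands. The module is installed in compiled form; this text tells all that it offers.
- The arm moves only by the tool arm_command, never from a script. Its argument "plan" is a list of rows, each a list of 5 numbers: the opening, from -1 (shut) to 1 (fully open), then the shift along the tool's x, y, z in m, then the turn about the tool's z in rad. In form: [[jaw, dx, dy, dz, roll], ...]. A call has 1 to 20 rows; each row shifts and turns the commanded pose from where the row before left it, along the tool's axes as they then stand; what a row does not reach is not made up. A row lasts 1/8 s, in which the tool goes at most 62.5 mm and 10.7 degrees, less where a joint would pass 70% of its speed; a pose out of reach is approached as far as the arm can. A call is refused whole if a number of a shift passes 0.0625 or a number of a turn 0.188, either way. A call with a gripper value outside its range is refused whole. The fingers move at their own pace and stop on an object; "newtons" is the grip in N (left out, the last holds). Time passes only in rows, so rows that do not move let the fingers close. It gives the time, the measured TCP pose, the force, the opening and the grip force at its end, in the units of the state.
- manip.read_state(): the state, without advancing time (a new reading comes with each control period).
- eyes.camera(name): name is "scene" or "top" or "wrist"; returns a dict with "img" (480x640x3 uint8, blue, green, red), "z_map" (480x640 float32, mm along the optical axis (not along the pixel's ray), 0 where there is no reading), "fx", "fy", "cx", "cy" (pixels), "dist" ([k1, k2, p1, p2, k3] as OpenCV has them; the pictures are not rectified), "eye" and "orientation" of the camera in the world. Camera axes: x right, y down, z forward; pixel columns grow to the right and rows downward; lengths in mm; the calibration is good to about 2 mm. A picture is of the moment at which its call begins.
- ticket.sign_off(): hands the job in; it is judged then, once.
The state is a dict: "clock": time; "joints": joint angles; "qd": joint speeds; "effort": joint torques, N m; "eef_pos": TCP position; "eef_rot": TCP orientation; "wrist_force": force on the tool from outside, world axes, zero at the start; "moment": the same for the moment, N m; "finger_gap": finger opening in mm; "finger_force": force on a finger pad.
Only numpy, scipy, OpenCV 4.12 (cv2) and the standard library are available. Lean on these libraries where they do the work, as an engineer would, in place of code of your own. Each camera call takes 0.05 s, during which the arm holds its last target. There are 200 camera calls.

TASK

The three small sculptures on the bench are each standing at the wrong station: put the white torso on the banding wheel, the red clay head on the slatted drying rack and the bronze owl on the felt-topped plinth, each upright in the middle of its station, and use the empty plywood board as the spare spot where one of them waits meanwhile. They are fragile and the bench is gritty, so set each one down rather than dropping it, do not let one topple, and never stand or lay one on the bench top itself. Leave the mallet, the wax tin and the stone offcut where they are.

Things in the scene. Friction and masses are not known exactly. Their poses are not given: they have to be found in the camera images.
- torso: white plaster torso on a square marble base; loose, 0.3-0.6 kg, 139 mm tall. Origin: centre of underside; z up, chest faces -x, y across the shoulders (81 mm). Base 70 x 70 x 20 mm. The chest, 90 to 126 mm above the underside, is 40 mm thick along x with flat front and back (pectorals 1.5 mm proud): grip it across x, about 106 mm above the underside.
- head: red-brown clay head with darker hair and bun, on a round foot of 70 mm diameter; loose, 0.3-0.6 kg, 133 mm tall. Origin: centre of underside; z up, nose to -x, bun at +x. The skull is round, 60 mm in diameter from 74 to 104 mm above the underside: grip it across y (temples, clear of nose and bun), about 92 mm above the underside.
- owl: dark bronze owl with brass eyes on a round base of 68 mm diameter; loose, 0.4-0.8 kg, 141 mm tall with ear tufts. Origin: centre of underside; z up, face to -x, wings at +y and -y. The wings have flat outer faces 58 mm apart along y, 42 to 106 mm above the underside, -14 to +22 mm along x: grip across y there, about 93 mm above the underside.
- wheel: sculptor's banding wheel (low turntable) with its brake set, so it neither turns nor shifts: green cast foot under a round bright aluminium plate with concentric rings, 150 mm diameter. Fixed. Origin: centre of its underside on the bench; the plate's top is 54 mm above it. Station of the torso; another piece stands on it at the start.
- rack: drying rack of five grey-weathered wooden slats (each 18 mm wide, gaps 10 mm, running along its y) on two bearers, 130 x 140 mm. Fixed. Origin: centre of its underside on the bench; the top of the slats is 36 mm above it. Station of the clay head; another piece stands on it at the start.
- plinth: square dark wooden plinth, 132 x 132 mm, with a blue felt top 120 x 120 mm. Fixed. Origin: centre of its underside on the bench; the felt is 50 mm above it. Station of the owl; another piece stands on it at the start.
- board: bare pale plywood board, 140 x 140 mm, on two battens: the free spot, empty at the start. Fixed. Origin: centre of its underside on the bench; its top is 30 mm above it.
- mallet: carver's round wooden mallet lying on the bench, 190 mm long along its x, round head 68 mm in diameter at its +x end, 68 mm high; loose, 0.5 kg. Origin: on the bench 100 mm from the handle's end. To be left alone.
- tin: closed round wax tin with a red lid, 59 mm diameter, 48 mm tall; loose, 0.25 kg. Origin: centre of its underside. To be left alone.
- offcut: rough pinkish-brown sandstone offcut, 85 x 60 mm, 58 mm high; loose, 0.55 kg. Origin: centre of its underside. To be left alone.
Not all that is in view belongs to the job. What is shaped like the head but orange, pink or purple is not meant.

How it is judged:
By the outcome, as a careful person would: the job done as asked, in the order asked, and still so for the second after the job is handed in, with the robot touching nothing.
It also fails if it takes over 112 s, if anything falls off the work surface, if the arm or the gripper's body presses on something with over 40 N, if the wrist force passes 120 N, or if a joint passes its speed limit or range.

## Working session

There is one attempt and no reset: what is moved stays moved. The work goes in short steps, Python scripts to look and compute and a tool call to move; the robot and the scene stay as the last step left them, time stands still between calls to the robot, and variables do not carry over. Pictures are saved under pics/ and viewed, at most 14 in all, crops included, and the job is handed in when it is done.

Besides the shell and the picture viewer there is one more tool, called after "Emit:" by a JSON object that holds its "fn" and its "kwargs", one argument or row to a line. arm_command: Moves the arm, as the interface text tells. Its arguments: {"type":"object","properties":{"plan":{"type":"array"},"newtons":{"type":"number"}},"required":["plan"]}

```bash
mkdir -p pics; cat > h.py <<'E'
import numpy as np, cv2
from cell import manip, eyes, ticket
from scipy.spatial.transform import Rotation as R
def shot(n,f):
    c=eyes.camera(n); cv2.imwrite('pics/'+f+'.png',c['img']); np.save('pics/'+f+'.npy',c,allow_pickle=True); return c
def load(f): return np.load('pics/'+f+'.npy',allow_pickle=True).item()
def rot(c):
    o=np.array(c['orientation'],float)
    return o if o.shape==(3,3) else R.from_euler('xyz',o).as_matrix()
def cloud(c,px=None):
    if px is None:
        v,u=np.mgrid[0:480,0:640]; px=np.stack([u,v],-1).reshape(-1,2)
    px=np.array(px,float); K=np.array([[c['fx'],0,c['cx']],[0,c['fy'],c['cy']],[0,0,1]])
    n=cv2.undistortPoints(px.reshape(-1,1,2),K,np.array(c['dist'],float)).reshape(-1,2)
    z=c['z_map'][px[:,1].astype(int),px[:,0].astype(int)]
    p=np.c_[n*z[:,None],z]@rot(c).T+np.array(c['eye']); p[z==0]=np.nan
    return p
E
python3 - <<'E'
from h import *
for n in ('scene','top'):
    c=shot(n,n+'0'); print(n,c['eye'],c['orientation'],c['fx'])
print(manip.read_state())
E
```

```text
scene [853.1347572  302.12567352 921.38613626] [-2.60196395 -0.00538364  2.4749886 ] 460.8740911936884
top [ 403.22651278 -103.92098576 1484.646191  ] [-3.06216463  0.00331927 -1.59518945] 622.0378033866506
{'clock': 0.1, 'joints': array([-1.34761381e+00,  3.00385538e-01,  1.52150124e+00,  2.70433715e-05,
        1.32068894e+00, -6.66187540e-02]), 'qd': array([-0.00036112, -0.00161672, -0.00023288,  0.00012476,  0.00057393,
       -0.00084593]), 'effort': array([ 7.21216711e-04, -5.32640469e+01, -3.53282046e+01,  7.09713064e-02,
        2.35217315e-02, -7.14627504e-05]), 'eef_pos': array([ 157.11324555, -526.84747041,  204.96703532]), 'eef_rot': array([-3.14061352e+00, -9.15790204e-05,  2.89794523e-01]), 'wrist_force': array([-0.20005892, -0.17824237, -0.16720332]), 'moment': array([0.02498558, 0.06786046, 0.0182421 ]), 'finger_force': 0.0, 'finger_gap': 94.1494693839407}
```

View pics/scene0.png

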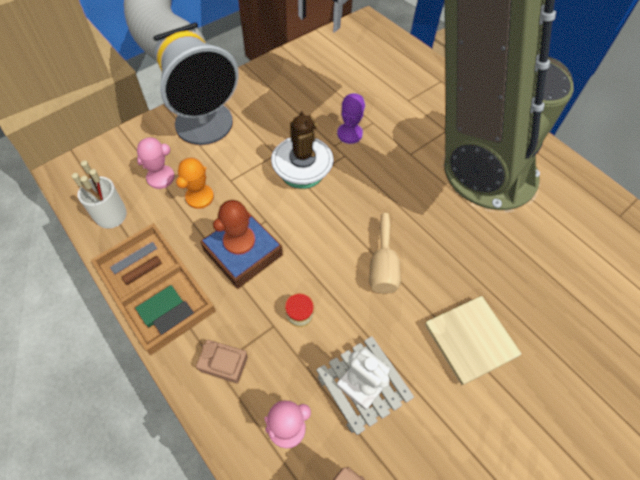

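View pics/top0.png

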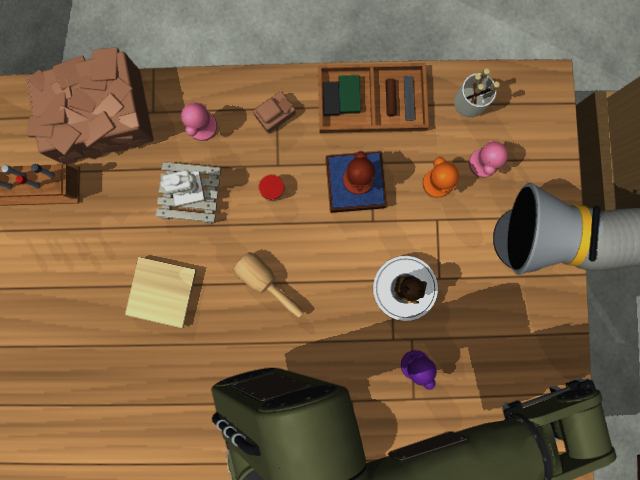

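```bash
python3 - <<'E'
from h import *
T=load('top0'); S=load('scene0')
def crop(c,u,v,w=40): return cv2.resize(c['img'][v-w:v+w,u-w:u+w],(260,260),interpolation=cv2.INTER_CUBIC)
m=np.vstack([np.hstack([crop(T,188,190),crop(T,357,178),crop(T,406,288)]),np.hstack([crop(S,364,385,50),crop(S,240,235,50),crop(S,303,150,50)])])
cv2.imwrite('pics/m0.png',m)
for n,c in (('top',T),('scene',S)):
    P=cloud(c)
    px={'top':dict(wheel=(406,288),rack=(188,193),plinth=(357,182),board=(161,292)),'scene':dict(wheel=(303,160),rack=(364,385),plinth=(240,245),board=(473,340))}[n]
    for k,h in dict(wheel=54,rack=36,plinth=50,board=30).items():
        u,v=px[k]; vv,uu=np.mgrid[v-50:v+50,u-50:u+50].reshape(2,-1); ok=(vv<480)&(uu<640)
        Q=P[(vv*640+uu)[ok]]
        A=Q[abs(Q[:,2]-h)<5]; lo,hi=np.median(A,0)-100,np.median(A,0)+100
        A=A[((A>lo)&(A<hi)).all(1)]
        print(n,k,len(A),np.round(np.median(A[:,2]),1),cv2.minAreaRect(A[:,:2].astype(np.float32)))
        if k=='board':continue
        B=Q[(Q[:,2]>h+60)&(np.linalg.norm(Q[:,:2]-(lo+hi)[:2]/2,axis=1)<75)]
        for a,b in ((0,25),(25,60),(60,90),(90,106),(106,126),(126,150)):
            C=Q[(Q[:,2]>h+a+ (6 if a==0 else 0))&(Q[:,2]<h+b)&(np.linalg.norm(Q[:,:2]-(lo+hi)[:2]/2,axis=1)<80)]
            if len(C)>8: r=cv2.minAreaRect(C[:,:2].astype(np.float32)); print('   ',a,b,len(C),np.round(r[0]),np.round(r[1]),round(r[2]))
P=cloud(T)
for k,(u,v) in dict(orange=(441,176),purple=(420,370),mal=(255,268),malend=(300,312),tin=(271,187),pink=(197,118),off=(274,112)).items(): print(k,np.round(P[v*640+u]))
E
```

```text
top wheel 2195 54.9 ((392.1144714355469, -296.860595703125), (148.6795654296875, 146.94097900390625), 88.65670776367188)
    0 25 299 [ 400. -298.] [137. 131.] 44
    25 60 17 [ 397. -270.] [44. 10.] 1
    60 90 41 [ 390. -281.] [57. 32.] 1
    90 106 70 [ 388. -294.] [60. 50.] 75
    106 126 245 [ 389. -295.] [57. 55.] 79
    126 150 294 [ 390. -295.] [45. 46.] 62
top rack 1341 36.9 ((630.8411254882812, 204.66551208496094), (141.7305145263672, 130.5290985107422), 82.99597930908203)
    0 25 463 [627. 206.] [128. 127.] 90
    25 60 86 [626. 193.] [48. 87.] 45
    60 90 65 [625. 196.] [16. 55.] 29
    106 126 269 [636. 203.] [41. 79.] 11
    126 150 316 [634. 203.] [38. 62.] 12
top plinth 1769 50.3 ((646.2694702148438, -190.36917114257812), (132.16859436035156, 132.2794647216797), 3.285402536392212)
    0 25 289 [ 645. -189.] [116. 118.] 1
    60 90 29 [ 627. -185.] [55. 24.] 64
    90 106 85 [ 652. -189.] [78. 51.] 13
    106 126 331 [ 651. -196.] [61. 67.] 50
    126 150 334 [ 647. -194.] [48. 46.] 76
top board 3036 30.6 ((396.01812744140625, 275.1573181152344), (143.36781311035156,
[... 736 characters left out ...]
  126 150 523 [636. 200.] [35. 59.] 8
scene plinth 1859 50.1 ((644.0725708007812, -193.33331298828125), (132.2659454345703, 132.90203857421875), 3.234837055206299)
    0 25 395 [ 648. -190.] [55. 70.] 66
    25 60 149 [ 649. -188.] [26. 43.] 65
    60 90 141 [ 649. -181.] [78. 26.] 0
    90 106 179 [ 654. -185.] [33. 80.] 74
    106 126 404 [ 649. -197.] [55. 65.] 47
    126 150 295 [ 646. -197.] [43. 43.] 56
scene board 4508 30.4 ((395.1725158691406, 271.97027587890625), (142.10060119628906, 143.42543029785156), 76.00231170654297)
orange [ 637. -375.  130.]
purple [ 215. -313.  133.]
mal [446.  45.  69.]
malend [343. -54.  46.]
tin [634.   7.  54.]
pink [782. 164. 131.]
off [811.  -4.  59.]
```

View pics/m0.png

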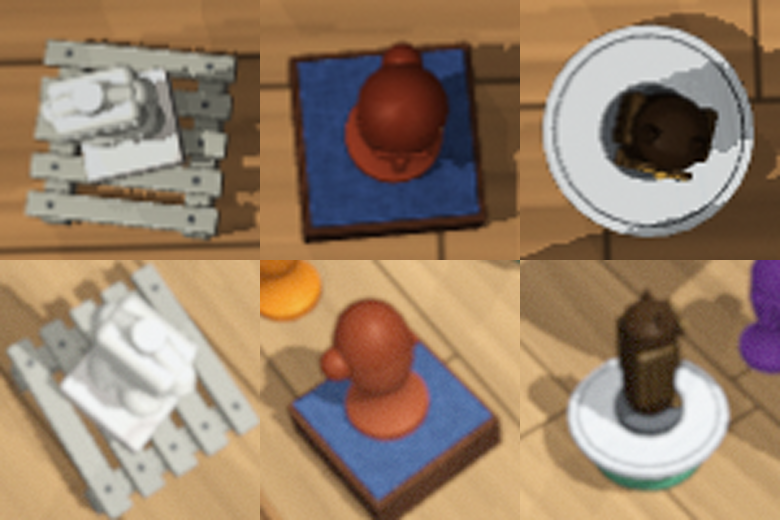

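Candidates for the head (top picture): red-brown (360,172), orange (441,176), pink (490,158) and (197,120), purple (420,370). I choose the red-brown one standing on the blue felt, and the close crop confirms it. Torso (183,186), on the rack. Owl (408,288), on the wheel.

```bash
cat >> h.py <<'E'
def go(x,y,z,psi=None):
    "tool-frame shift (m) and turn for target TCP, from present pose"
    s=manip.read_state(); p=s['eef_pos']; r=R.from_euler('xyz',s['eef_rot'])
    d=r.inv().apply(np.array([x,y,z])-p)/1000
    t=0 if psi is None else -((psi-s['eef_rot'][2]+np.pi)%(2*np.pi)-np.pi)
    print('at',np.round(p,1),np.round(s['eef_rot'],3),'shift',np.round(d,4),'turn',round(t,3))
E
python3 - <<'E'
from h import *
c=shot('wrist','w0'); s=manip.read_state(); r=R.from_euler('xyz',s['eef_rot'])
print('cam in tool',np.round(r.inv().apply(np.array(c['eye'])-s['eef_pos'])),'\n',np.round(r.inv().as_matrix()@rot(c),2),c['fx'])
for n in('top0','scene0'):
    P=cloud(load(n)); Q=P[(P[:,2]>150)&(P[:,1]<-360)&(P[:,0]>300)]; 
    print(n,len(Q)); 
    if len(Q): print(np.round(np.percentile(Q,[0,5,50,95,100],axis=0)))
go(330,-270,360,None)
E
```

```text
cam in tool [  66.    0. -179.] 
 [[-0.   -0.97 -0.23]
 [ 1.   -0.   -0.  ]
 [ 0.   -0.23  0.97]] 378.3211728118804
top0 8638
[[ 415. -789.  150.]
 [ 430. -749.  175.]
 [ 492. -608.  246.]
 [ 578. -517.  278.]
 [ 866. -450.  293.]]
scene0 9626
[[  391. -1115.   150.]
 [  443. -1092.   158.]
 [  536.  -653.   220.]
 [  804.  -518.   270.]
 [  866.  -450.   290.]]
at [ 157.1 -526.9  205. ] [-3.141 -0.     0.29 ] shift [ 0.2391 -0.1969 -0.1548] turn 0
```

Emit:
{"fn": "arm_command", "kwargs": {
  "plan": [
    [1,0,0,-0.03,0],
    [1,0.03,-0.016,-0.03,0],
    [1,0.037,-0.02,-0.015,0],
    [1,0.037,-0.02,-0.01,0],
    [1,0.037,-0.02,-0.01,0],
    [1,0.037,-0.02,0,0],
    [1,0.037,-0.02,0,0],
    [1,0.037,-0.02,0,0],
    [1,0.037,-0.02,0,0],
    [1,0,0,0,0],
    [1,0,0,0,0]
  ]
}}

```text
clock: 1.52
eef_pos: [389.2, -295.3, 300.3]
eef_rot: [-3.141, 0.0, 0.29]
wrist_force: [-0.1, 0.1, 1.0]
finger_gap: 93.9
finger_force: 0.0
```

```bash
python3 - <<'E'
from h import *
go(390,-295,300)
c=shot('wrist','w1'); s=manip.read_state()
P=cloud(c); P=P[np.linalg.norm(P[:,:2]-[392,-296],axis=1)<80]
for a,b in ((-4,4),(42,70),(70,90),(90,106),(106,120),(120,150)):
    C=P[(P[:,2]>54+a)&(P[:,2]<54+b)]
    if len(C)>8: print(a,b,len(C),cv2.minAreaRect(C[:,:2].astype(np.float32)))
E
```

```text
at [ 389.2 -295.3  300.3] [-3.141  0.     0.29 ] shift [ 0.0008 -0.      0.0003] turn 0
-4 4 8732 ((390.9322509765625, -299.3375549316406), (147.372802734375, 148.49163818359375), 12.876035690307617)
42 70 121 ((408.2058410644531, -296.8742370605469), (23.5350399017334, 63.19750213623047), 10.628889083862305)
70 90 218 ((408.3357238769531, -295.63201904296875), (24.193744659423828, 62.792789459228516), 12.661487579345703)
90 106 480 ((391.8138732910156, -299.14013671875), (61.27122116088867, 45.28020477294922), 83.35386657714844)
106 120 529 ((387.9598083496094, -296.2887878417969), (54.64458084106445, 54.95836639404297), 65.04756164550781)
120 150 2615 ((388.41650390625, -298.0221862792969), (47.44856643676758, 50.00111389160156), 74.3459243774414)
```

View pics/w1.png

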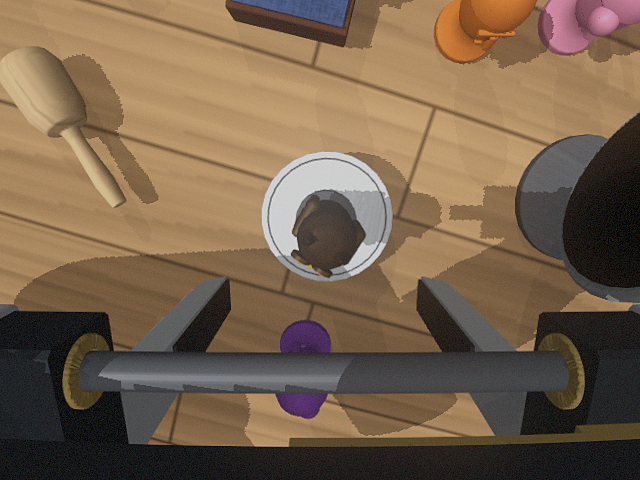

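```bash
python3 - <<'E'
from h import *
c=load('w1'); a=cv2.resize(c['img'][180:290,270:380],(600,600),interpolation=cv2.INTER_CUBIC); a=np.clip(a*1.8,0,255).astype(np.uint8)
# ortho height view of the owl
P=cloud(c); m=(np.linalg.norm(P[:,:2]-[392,-296],axis=1)<50)&(P[:,2]>60)
cv2.imwrite('pics/w1c.png',a)
px=[(305,215),(312,262),(300,238),(327,225),(362,235),(320,205),(330,262)]
print(np.round(cloud(c,px)))
E
```

```text
[[ 403. -275.  159.]
 [ 371. -291.  180.]
 [ 388. -276.  182.]
 [ 404. -294.  182.]
 [ 401. -327.  159.]
 [ 412. -286.  133.]
 [ 376. -305.  182.]]
```

View pics/w1c.png

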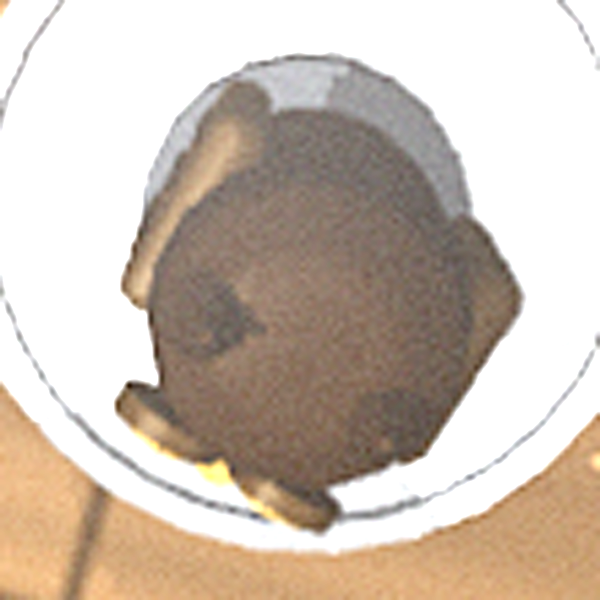

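```bash
cat >> h.py <<'E'
def onz(c,px,z):
    K=np.array([[c['fx'],0,c['cx']],[0,c['fy'],c['cy']],[0,0,1]])
    n=cv2.undistortPoints(np.array(px,float).reshape(-1,1,2),K,np.array(c['dist'],float)).reshape(-1,2)
    d=np.c_[n,np.ones(len(n))]@rot(c).T; e=np.array(c['eye']); return e+d*((z-e[2])/d[:,2])[:,None]
E
python3 - <<'E'
from h import *
c=load('w1')
q=lambda L:[(270+u*110/600,180+v*110/600) for u,v in L]
def pr(n,L,z):
    p=onz(c,q(L),z); d=p[1]-p[0]; print(n,np.round(p[:,:2],1).tolist(),'ang',np.round(np.degrees(np.arctan2(d[1],d[0])),1))
pr('wingL',[(205,110),(125,285)],160); pr('wingR',[(520,300),(430,460)],160); pr('tufts',[(205,315),(395,415)],190); pr('eyes',[(155,410),(290,505)],180)
s=manip.read_state(); P=cloud(c); P=P[(np.linalg.norm(P[:,:2]-[392,-296],axis=1)<60)]
for a in range(-30,5,3):
    t=np.radians(a); C=P[(P[:,2]>150)&(P[:,2]<163)]; y=-np.sin(t)*C[:,0]+np.cos(t)*C[:,1]; lo,hi=np.percentile(y,[1,99]); print(a,round(hi-lo,1),round((lo+hi)/2,1),end=' | ')
# base disc top rim
E
```

```text
wingL [[416.1, -273.7], [386.1, -269.2]] ang 171.6
wingR [[401.6, -329.6], [372.5, -323.8]] ang 168.8
tufts [[391.3, -282.1], [385.0, -312.5]] ang -101.8
eyes [[373.1, -279.1], [364.7, -302.7]] ang -109.7
-30 60.3 -61.9 | -27 59.8 -87.5 | -24 59.2 -112.9 | -21 58.4 -138.0 | -18 58.0 -162.9 | -15 57.9 -187.2 | -12 58.5 -210.8 | -9 59.1 -233.9 | -6 59.9 -256.3 | -3 60.7 -278.1 | 0 61.5 -299.2 | 3 62.0 -319.4 |
```

The owl faces lower-left in the crop: eyes (155,410) and (290,505), tufts (205,315) and (395,415). That puts its yaw near -0.21 and its centre near (388.5,-298). I'll grip it now.

Emit:
{"fn": "arm_command", "kwargs": {
  "plan": [
    [1,0,0,0,0.17],
    [1,0,0,0,0.17],
    [1,0,0,0,0.16],
    [1,0,0.003,0.02,0],
    [1,0,0,0.04,0],
    [1,0,0,0.04,0],
    [1,0,0,0.04,0],
    [1,0,0,0.02,0],
    [1,0,0,0.012,0],
    [1,0,0,0,0],
    [-1,0,0,0,0],
    [-1,0,0,0,0],
    [-1,0,0,0,0],
    [-1,0,0,0,0],
    [-1,0,0,0,0],
    [-1,0,0,0,0],
    [-1,0,0,0,0]
  ],
  "newtons": 30
}}

```text
clock: 3.7
eef_pos: [389.0, -297.9, 128.6]
eef_rot: [3.142, -0.0, -0.21]
wrist_force: [0.3, 2.3, 4.7]
finger_gap: 58.3
finger_force: 29.7
```

```bash
python3 - <<'E'
from h import *
c=shot('wrist','w2'); go(388.5,-298,128,-.21)
s=manip.read_state(); print(s['finger_gap'],s['finger_force'],s['wrist_force'],s['moment'])
E
```

```text
at [ 389.  -297.9  128.6] [ 3.142 -0.    -0.21 ] shift [-0.0005  0.0002  0.0006] turn -0.0
58.338664184535716 29.655916392803192 [-0.87362095  2.08187108  4.4608071 ] [ 0.31450974  0.0799907  -0.01301227]
```

View pics/w2.png

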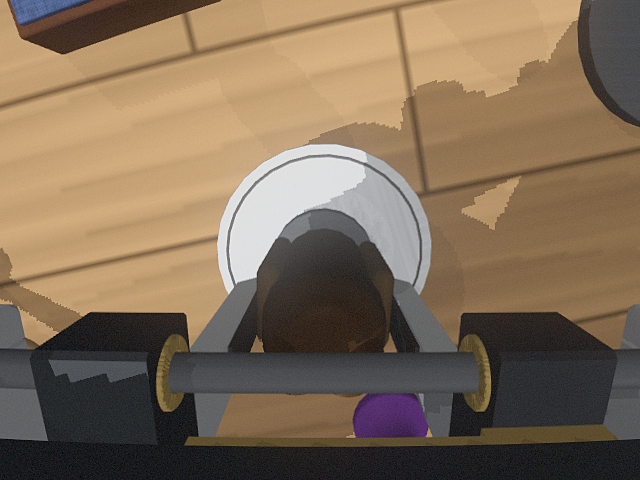

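Emit:
{"fn": "arm_command", "kwargs": {
  "plan": [
    [-1,0,0,-0.005,0],
    [-1,0,0,-0.01,0],
    [-1,0,0,-0.02,0],
    [-1,0,0,-0.03,0],
    [-1,0,0,-0.025,0],
    [-1,0,0,-0.01,0],
    [-1,0,0,0,0],
    [-1,0,0,0,0]
  ]
}}

```text
clock: 4.75
eef_pos: [388.6, -297.6, 227.4]
eef_rot: [-3.141, 0.001, -0.21]
wrist_force: [0.3, 0.1, -5.6]
finger_gap: 57.6
finger_force: 29.7
```

```bash
python3 - <<'E'
from h import *
c=shot('wrist','w3'); s=manip.read_state(); r=R.from_euler('xyz',s['eef_rot'])
P=r.inv().apply(cloud(c)-s['eef_pos']); 
for a,b in ((50,58),(58,66),(66,78)):
    C=P[(abs(P[:,0])<60)&(abs(P[:,1])<50)&(P[:,2]>a)&(P[:,2]<b)]
    if len(C): print(a,b,len(C),np.round(np.percentile(C,[1,50,99],axis=0),1).tolist())
go(395.6,273.6,224); s=manip.read_state(); print(s['finger_gap'],s['wrist_force'],s['moment'])
print(s['joints'])
E
```

```text
58 66 1606 [[13.2, -26.3, 59.3], [24.4, 1.5, 60.9], [33.4, 28.1, 64.4]]
66 78 93 [[20.9, -24.3, 66.2], [31.6, 1.5, 68.9], [34.0, 27.0, 73.0]]
at [ 388.6 -297.7  227.4] [-3.141e+00  2.000e-03 -2.100e-01] shift [-0.1124 -0.5602  0.0041] turn 0
58.4024172514191 [-0.78552137 -0.06092795 -5.03860631] [-0.02184485  0.0055123  -0.00031924]
[-7.28504088e-01  1.47966022e-01  1.65487864e+00  1.32894056e-05
  1.34052292e+00  1.05251824e+00]
```

Emit:
{"fn": "arm_command", "kwargs": {
  "plan": [
    [-1,-0.003,-0.015,0,0],
    [-1,-0.0055,-0.0275,0,0],
    [-1,-0.0075,-0.0375,0,0],
    [-1,-0.0095,-0.0475,0,0],
    [-1,-0.0095,-0.0475,0,0],
    [-1,-0.0095,-0.0475,0,0],
    [-1,-0.0095,-0.0475,0,0],
    [-1,-0.0095,-0.0475,0,0],
    [-1,-0.0095,-0.0475,0,0],
    [-1,-0.0095,-0.0475,0,0],
    [-1,-0.0095,-0.0475,0,0],
    [-1,-0.0085,-0.0425,0,0],
    [-1,-0.0065,-0.0325,0,0],
    [-1,-0.0045,-0.0225,0,0],
    [-1,-0.003,-0.015,0,0],
    [-1,0,-0.005,0,0],
    [-1,0,0,0,0],
    [-1,0,0,0,0]
  ]
}}

```text
clock: 7.05
eef_pos: [397.5, 290.2, 228.5]
eef_rot: [3.141, -0.0, -0.211]
wrist_force: [-0.1, -0.9, -3.7]
finger_gap: 58.3
finger_force: 29.7
```

```bash
python3 - <<'E'
from h import *
go(395.6,273.6,104)
c=shot('wrist','w4'); P=cloud(c); A=P[(abs(P[:,2]-30)<5)&(np.linalg.norm(P[:,:2]-[395,274],axis=1)<105)]
print(len(A),np.median(A[:,2]),cv2.minAreaRect(A[:,:2].astype(np.float32)))
E
```

```text
at [397.5 290.2 228.5] [ 3.141 -0.    -0.211] shift [0.0016 0.0166 0.1245] turn 0
10549 29.844849449425 ((401.16082763671875, 271.1059875488281), (140.6476593017578, 125.37814331054688), 76.31780242919922)
```

View pics/w4.png

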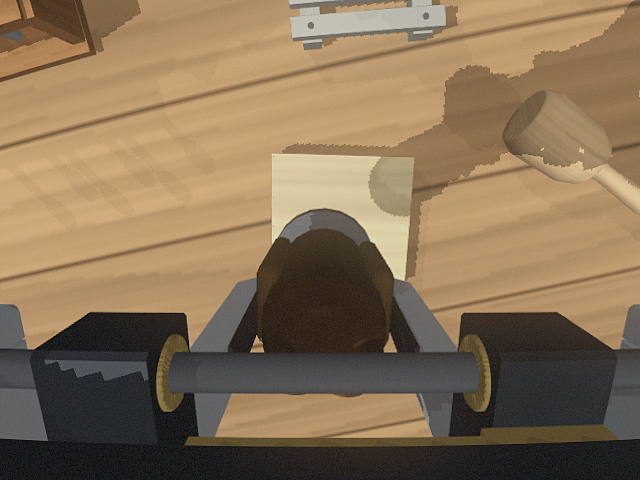

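Emit:
{"fn": "arm_command", "kwargs": {
  "plan": [
    [-1,0.001,0.008,0.01,0],
    [-1,0.001,0.0085,0.025,0],
    [-1,0,0,0.03,0],
    [-1,0,0,0.025,0],
    [-1,0,0,0.015,0],
    [-1,0,0,0.01,0],
    [-1,0,0,0.004,0],
    [-1,0,0,0.001,0],
    [-1,0,0,0.001,0],
    [-1,0,0,0.001,0],
    [-1,0,0,0,0]
  ]
}}

```text
clock: 8.48
eef_pos: [396.0, 274.2, 106.6]
eef_rot: [-3.141, -0.0, -0.21]
wrist_force: [0.2, -0.2, -4.3]
finger_gap: 58.3
finger_force: 29.7
```

```bash
python3 - <<'E'
from h import *
go(395.6,273.6,104); print(manip.read_state()['wrist_force'])
E
```

```text
at [396.  274.2 106.6] [-3.141 -0.    -0.21 ] shift [-0.0002  0.0007  0.0026] turn 0
[ 0.16313944 -0.22116245 -4.32777819]
```

Emit:
{"fn": "arm_command", "kwargs": {
  "plan": [
    [-1,0,0,0.001,0],
    [-1,0,0,0.0005,0],
    [-1,0,0,0.0005,0],
    [-1,0,0,0,0]
  ]
}}

```text
clock: 8.98
eef_pos: [396.0, 274.3, 104.7]
eef_rot: [-3.141, -0.0, -0.21]
wrist_force: [-0.7, -1.2, -1.5]
finger_gap: 58.5
finger_force: 29.7
```

Emit:
{"fn": "arm_command", "kwargs": {
  "plan": [
    [-1,0,0,0.0005,0],
    [1,0,0,0,0],
    [1,0,0,0,0],
    [1,0,0,0,0],
    [1,0,0,0,0],
    [1,0,0,-0.02,0],
    [1,0,0,-0.045,0],
    [1,0,0,-0.06,0],
    [1,0,0,-0.06,0],
    [1,0.04,0.004,-0.015,-0.1],
    [1,0,0,0,-0.18],
    [1,0,0,0,-0.18],
    [1,0,0,0,-0.18],
    [1,0,0,0,-0.18],
    [1,0,0,0,-0.18],
    [1,0,0,0,-0.18],
    [1,0,0,0,-0.18],
    [1,0,0,0,-0.18],
    [1,0,0,0,-0.18]
  ]
}}

```text
clock: 11.35
eef_pos: [434.2, 261.9, 303.9]
eef_rot: [-3.141, 0.0, 1.516]
wrist_force: [-0.4, 0.4, 0.4]
finger_gap: 94.2
finger_force: 0.0
```

```bash
python3 - <<'E'
from h import *
go(634,203,290,1.76)
E
```

```text
at [434.2 261.9 303.9] [-3.141  0.     1.516] shift [-0.0478  0.2027  0.0139] turn -0.244
```

Emit:
{"fn": "arm_command", "kwargs": {
  "plan": [
    [1,-0.008,0.035,0,0],
    [1,-0.012,0.05,0.005,0],
    [1,-0.012,0.05,0.005,0],
    [1,-0.01,0.043,0.004,0],
    [1,-0.006,0.025,0,-0.12],
    [1,0,0,0,-0.12],
    [1,0,0,0,0],
    [1,0,0,0,0]
  ]
}}

```text
clock: 12.35
eef_pos: [633.7, 201.8, 290.1]
eef_rot: [3.141, -0.0, 1.747]
wrist_force: [0.2, 0.8, 0.7]
finger_gap: 93.9
finger_force: 0.0
```

```bash
python3 - <<'E'
from h import *
go(634,203,290,1.76)
c=shot('wrist','w5'); P=cloud(c); P=P[np.linalg.norm(P[:,:2]-[632,203],axis=1)<80]
for a,b in ((-4,4),(16,24),(90,110),(110,124),(124,128)):
    C=P[(P[:,2]>36+a)&(P[:,2]<36+b)]
    if len(C)>8: print(a,b,len(C),cv2.minAreaRect(C[:,:2].astype(np.float32)))
h=lambda u0,u1,v0,v1:cv2.resize(c['img'][v0:v1,u0:u1],(640,480))
cv2.imwrite('pics/w5c.png',np.clip(h(200,440,140,320)*.8,0,255).astype(np.uint8))
E
```

```text
at [633.7 201.8 290.1] [ 3.141 -0.     1.747] shift [0.0011 0.0005 0.0001] turn -0.013
-4 4 5383 ((629.892822265625, 204.08056640625), (139.06114196777344, 130.60707092285156), 82.62907409667969)
16 24 1307 ((635.0556030273438, 201.9215850830078), (70.11272430419922, 69.50759887695312), 10.947843551635742)
90 110 53 ((630.6080932617188, 204.33721923828125), (38.31635284423828, 75.11882019042969), 4.422216415405273)
110 124 1070 ((634.1896362304688, 202.33963012695312), (41.37586975097656, 78.232421875), 9.77232837677002)
124 128 1426 ((635.17138671875, 203.1548614501953), (35.93572235107422, 59.446083068847656), 9.447063446044922)
```

View pics/w5c.png

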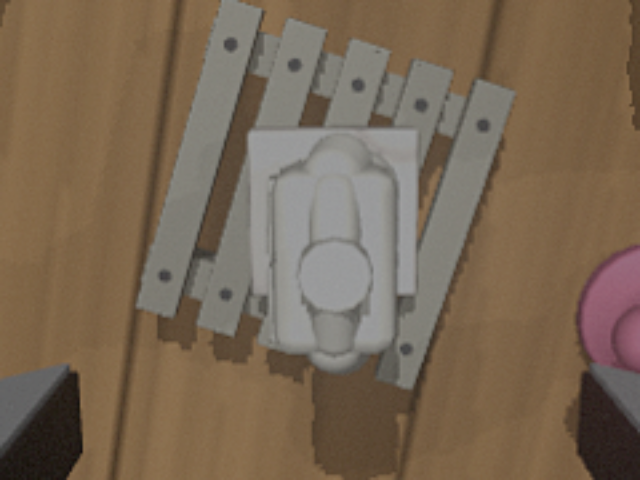

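Emit:
{"fn": "arm_command", "kwargs": {
  "plan": [
    [1,0,0.001,0.02,0],
    [1,0,0,0.04,0],
    [1,0,0,0.04,0],
    [1,0,0,0.04,0],
    [1,0,0,0.02,0],
    [1,0,0,0.007,0],
    [1,0,0,0,0],
    [-1,0,0,0,0],
    [-1,0,0,0,0],
    [-1,0,0,0,0],
    [-1,0,0,0,0],
    [-1,0,0,0,0],
    [-1,0,0,0,0],
    [-1,0,0,0,0],
    [-1,0,0,0,0]
  ],
  "newtons": 30
}}

```text
clock: 14.28
eef_pos: [634.9, 201.9, 122.9]
eef_rot: [3.141, -0.0, 1.75]
wrist_force: [0.5, 0.8, -0.2]
finger_gap: 39.6
finger_force: 30.0
```

Emit:
{"fn": "arm_command", "kwargs": {
  "plan": [
    [-1,0,0,-0.01,0],
    [-1,0,0,-0.03,0],
    [-1,0,0,-0.04,0],
    [-1,0,0,-0.03,0],
    [-1,-0.0135,-0.0099,-0.008,0],
    [-1,-0.0224,-0.0164,0,0],
    [-1,-0.0314,-0.023,0,0],
    [-1,-0.0381,-0.0279,0,0],
    [-1,-0.0381,-0.0279,0,0],
    [-1,-0.0381,-0.0279,0,0],
    [-1,-0.0381,-0.0279,0,0],
    [-1,-0.0381,-0.0279,0,0],
    [-1,-0.0381,-0.0279,0,0],
    [-1,-0.0381,-0.0279,0,0],
    [-1,-0.0381,-0.0279,0,0],
    [-1,-0.0314,-0.023,0,0],
    [-1,-0.0224,-0.0164,0,0],
    [-1,-0.0135,-0.0099,0,0],
    [-1,-0.009,-0.0066,0,0],
    [-1,0,0,0,0]
  ]
}}

```text
clock: 16.77
eef_pos: [391.4, -297.8, 240.7]
eef_rot: [-3.141, -0.0, 1.749]
wrist_force: [0.5, -0.1, -4.9]
finger_gap: 40.0
finger_force: 30.0
```

```bash
python3 - <<'E'
from h import *
c=shot('wrist','w6'); s=manip.read_state()
# wheel centre: circle fit of the rim seen by top camera before and wrist before
from scipy.optimize import least_squares
for f in ('w1','top0','scene0','w6'):
    P=cloud(load(f)); A=P[(abs(P[:,2]-54)<4)&(np.linalg.norm(P[:,:2]-[391.5,-298],axis=1)<90)][:,:2]
    a=np.arctan2(A[:,1]+298,A[:,0]-391.5); b=((a+np.pi)/np.pi*18).astype(int); d=np.linalg.norm(A-[391.5,-298],axis=1)
    E=np.array([A[b==k][np.argmax(d[b==k])] for k in set(b) if d[b==k].max()>70])
    print(f,len(E),np.round(least_squares(lambda p:np.linalg.norm(E-p,axis=1)-75,[391,-298],loss='soft_l1').x,1))
r=R.from_euler('xyz',s['eef_rot']); P=r.inv().apply(cloud(c)-s['eef_pos'])
C=P[(abs(P[:,0])<60)&(abs(P[:,1])<50)&(P[:,2]>62)&(P[:,2]<72)]
print(len(C),np.round(np.percentile(C,[0,1,50,99,100],axis=0),1).tolist())
go(391.5,-298,140.9); print(s['wrist_force'],s['finger_gap'])
E
```

```text
w1 36 [ 390.8 -299.3]
top0 36 [ 392.6 -296.6]
scene0 32 [ 390.3 -298.4]
w6 28 [ 390.7 -299.2]
2818 [[-12.3, -35.4, 62.1], [-4.1, -34.9, 65.4], [26.4, -4.0, 67.2], [34.8, 34.3, 69.9], [35.0, 34.8, 71.6]]
at [ 391.6 -297.5  240.8] [-3.142 -0.     1.75 ] shift [-0.0005 -0.0002  0.0999] turn 0
[-0.10869978  0.50268545 -4.87523109] 39.895176521308585
```

View pics/w6.png

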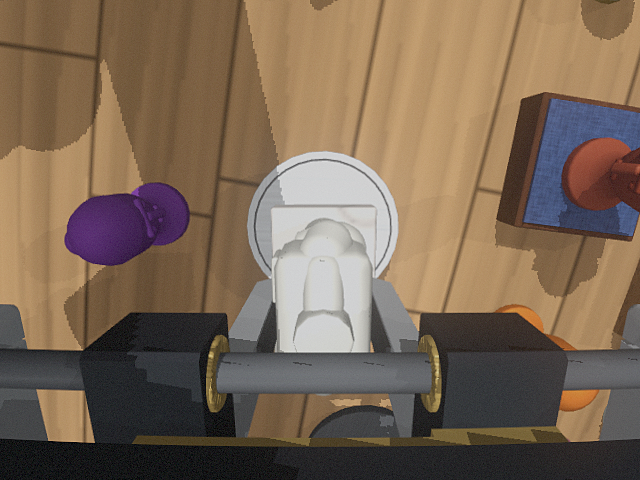

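The torso is held upright, with its base (272-377, 205) over the wheel disc. I'll lower it.

Emit:
{"fn": "arm_command", "kwargs": {
  "plan": [
    [-1,-0.001,-0.0005,0.01,0],
    [-1,0,0,0.025,0],
    [-1,0,0,0.03,0],
    [-1,0,0,0.02,0],
    [-1,0,0,0.008,0],
    [-1,0,0,0.004,0],
    [-1,0,0,0.001,0],
    [-1,0,0,0.001,0],
    [-1,0,0,0.0005,0],
    [-1,0,0,0.0005,0],
    [-1,0,0,0,0]
  ]
}}

```text
clock: 18.2
eef_pos: [391.3, -299.0, 141.0]
eef_rot: [3.141, 0.0, 1.75]
wrist_force: [-0.2, -0.7, -4.2]
finger_gap: 40.1
finger_force: 30.0
```

Emit:
{"fn": "arm_command", "kwargs": {
  "plan": [
    [-1,0,0,0.0005,0],
    [-1,0,0,0.0005,0],
    [-1,0,0,0,0],
    [-1,0,0,0,0]
  ]
}}

```text
clock: 18.7
eef_pos: [391.4, -299.1, 140.9]
eef_rot: [3.141, 0.001, 1.75]
wrist_force: [-2.5, 3.5, 8.1]
finger_gap: 40.0
finger_force: 30.0
```

Emit:
{"fn": "arm_command", "kwargs": {
  "plan": [
    [1,0,0,0,0],
    [1,0,0,0,0],
    [1,0,0,0,0],
    [1,0,0,0,0],
    [1,0,0,-0.02,0],
    [1,0,0,-0.04,0],
    [1,0,0,-0.05,0],
    [1,0,0,-0.05,0],
    [1,0,0,0,0.175],
    [1,0,0,0,0.175],
    [1,0,0,0,0.175],
    [1,0,0,0,0.175],
    [1,0,0,0,0.175],
    [1,0,0,0,0.175],
    [1,0,0,0,0.175],
    [1,0,0,0,0.175],
    [1,0,0,0,0.175],
    [1,0,0,0,0.175]
  ]
}}

```text
clock: 20.95
eef_pos: [391.3, -298.9, 299.9]
eef_rot: [-3.142, 0.0, -0.006]
wrist_force: [0.6, 0.5, 0.3]
finger_gap: 94.1
finger_force: 0.0
```

```bash
python3 - <<'E'
from h import *
go(645,-192,300,0)
E
```

```text
at [ 391.3 -298.9  299.9] [-3.142  0.    -0.006] shift [ 2.531e-01 -1.084e-01 -1.000e-04] turn -0.006
```

Emit:
{"fn": "arm_command", "kwargs": {
  "plan": [
    [1,0.02,-0.01,0,0],
    [1,0.045,-0.019,0,0],
    [1,0.05,-0.021,0,0],
    [1,0.05,-0.021,0,0],
    [1,0.05,-0.021,0,0],
    [1,0.03,-0.013,0,0],
    [1,0.008,-0.003,0,0],
    [1,0,0,0,0]
  ]
}}

```text
clock: 21.95
eef_pos: [644.0, -191.3, 299.7]
eef_rot: [-3.142, 0.0, -0.0]
wrist_force: [-0.6, -1.1, 0.1]
finger_gap: 93.7
finger_force: 0.0
```

```bash
python3 - <<'E'
from h import *
go(645,-192,300,0)
c=shot('wrist','w7'); P=cloud(c); P=P[np.linalg.norm(P[:,:2]-[645,-192],axis=1)<90]
for a,b in ((-4,4),(4,12),(80,92),(92,104),(104,118),(118,134)):
    C=P[(P[:,2]>50+a)&(P[:,2]<50+b)]
    if len(C)>8: print(a,b,len(C),cv2.minAreaRect(C[:,:2].astype(np.float32)),cv2.minEnclosingCircle(C[:,:2].astype(np.float32)))
cv2.imwrite('pics/w7c.png',cv2.resize(c['img'][150:330,200:440],(640,480),interpolation=cv2.INTER_CUBIC))
# sphere fit of skull top
from scipy.optimize import least_squares
S=P[(P[:,2]>50+112)]
print(len(S),least_squares(lambda p:np.linalg.norm(S-p[:3],axis=1)-30,[645,-192,153],loss='soft_l1').x)
E
```

```text
at [ 644.  -191.3  299.7] [-3.142  0.    -0.   ] shift [ 0.001   0.0007 -0.0003] turn -0.0
-4 4 6222 ((644.7743530273438, -193.67413330078125), (127.42082214355469, 129.4160614013672), 3.590294122695923) ((647.1468505859375, -194.2284393310547), 85.91716003417969)
4 12 51 ((662.4434204101562, -196.73809814453125), (27.71828842163086, 67.96859741210938), 2.820713520050049) ((649.1009521484375, -197.39547729492188), 33.98808288574219)
92 104 217 ((652.63037109375, -197.74310302734375), (35.722591400146484, 77.494140625), 87.83209228515625) ((651.025390625, -196.9060821533203), 40.4132080078125)
104 118 1057 ((648.6260375976562, -195.2759246826172), (65.57482147216797, 61.02476119995117), 35.32251739501953) ((652.634033203125, -196.04718017578125), 36.683204650878906)
118 134 3067 ((646.2837524414062, -197.04281616210938), (51.751220703125, 53.1573486328125), 28.983631134033203) ((645.8800048828125, -197.42532348632812), 26.793214797973633)
87025 [ 660.07217713 -190.1483619   405.201891  ]
```

View pics/w7c.png

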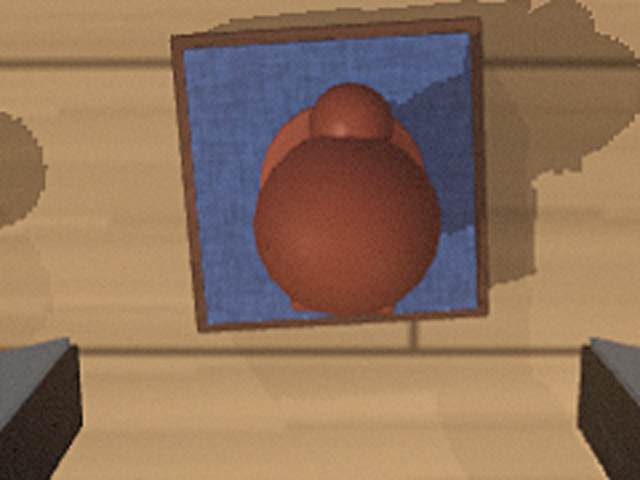

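Emit:
{"fn": "arm_command", "kwargs": {
  "plan": [
    [1,0.002,0.0057,0.02,0.03],
    [1,0,0,0.04,0],
    [1,0,0,0.04,0],
    [1,0,0,0.04,0],
    [1,0,0,0.025,0],
    [1,0,0,0.0115,0],
    [1,0,0,0,0],
    [-1,0,0,0,0],
    [-1,0,0,0,0],
    [-1,0,0,0,0],
    [-1,0,0,0,0],
    [-1,0,0,0,0],
    [-1,0,0,0,0],
    [-1,0,0,0,0]
  ],
  "newtons": 35
}}

```text
clock: 23.75
eef_pos: [646.4, -196.8, 123.7]
eef_rot: [3.141, -0.0, -0.03]
wrist_force: [-0.1, -2.1, 2.4]
finger_gap: 59.7
finger_force: 35.0
```

Emit:
{"fn": "arm_command", "kwargs": {
  "plan": [
    [-1,0,0,-0.005,0],
    [-1,0,0,-0.015,0],
    [-1,0,0,-0.03,0],
    [-1,0,0,-0.03,0],
    [-1,0,0,-0.01,0],
    [-1,-0.0009,-0.012,0,0],
    [-1,-0.0017,-0.024,0,0],
    [-1,-0.0026,-0.036,0,0],
    [-1,-0.0034,-0.048,0,0],
    [-1,-0.0034,-0.048,0,0],
    [-1,-0.0034,-0.048,0,0],
    [-1,-0.0034,-0.048,0,0],
    [-1,-0.0034,-0.048,0,0],
    [-1,-0.0028,-0.04,0,0],
    [-1,-0.0017,-0.024,0,0],
    [-1,-0.0011,-0.016,0,0],
    [-1,-0.0006,-0.008,0,0],
    [-1,0,0,0,0],
    [-1,0,0,0,0]
  ]
}}

```text
clock: 26.12
eef_pos: [630.2, 203.1, 213.5]
eef_rot: [3.141, -0.0, -0.031]
wrist_force: [0.1, -0.8, -3.7]
finger_gap: 59.0
finger_force: 35.0
```

```bash
python3 - <<'E'
from h import *
go(630,203.7,109.7)
c=shot('wrist','w8'); s=manip.read_state(); r=R.from_euler('xyz',s['eef_rot']); print(s['wrist_force'],s['moment'],s['finger_gap'])
W=cloud(c); P=r.inv().apply(W-s['eef_pos'])
for a in range(40,76,5):
    C=P[(abs(P[:,0])<60)&(abs(P[:,1])<42)&(P[:,2]>a)&(P[:,2]<a+5)]
    if len(C): print(a,len(C),np.round(np.percentile(C,[0.5,99.5],axis=0),1).tolist())
A=W[(abs(W[:,2]-36)<4)&(np.linalg.norm(W[:,:2]-[630,204],axis=1)<105)]
print(len(A),cv2.minAreaRect(A[:,:2].astype(np.float32)))
E
```

```text
at [630.2 203.1 213.5] [ 3.141 -0.    -0.031] shift [-0.0002 -0.0006  0.1038] turn 0
[-0.29292543 -0.04052508 -3.7671665 ] [ 0.03978575 -0.01356203 -0.02351213] 59.06797179753796
50 70 [[6.9, -24.4, 52.7], [18.1, 25.9, 55.0]]
55 550 [[0.2, -31.4, 55.1], [26.0, 32.4, 59.9]]
60 437 [[-4.4, -33.6, 60.0], [31.3, 34.7, 64.7]]
65 50 [[13.5, -30.5, 65.1], [32.1, 27.2, 70.0]]
70 19 [[22.3, -23.9, 70.0], [32.8, 25.5, 73.2]]
7844 ((634.5681762695312, 202.82066345214844), (140.6016082763672, 119.595458984375), 82.76084899902344)
```

View pics/w8.png

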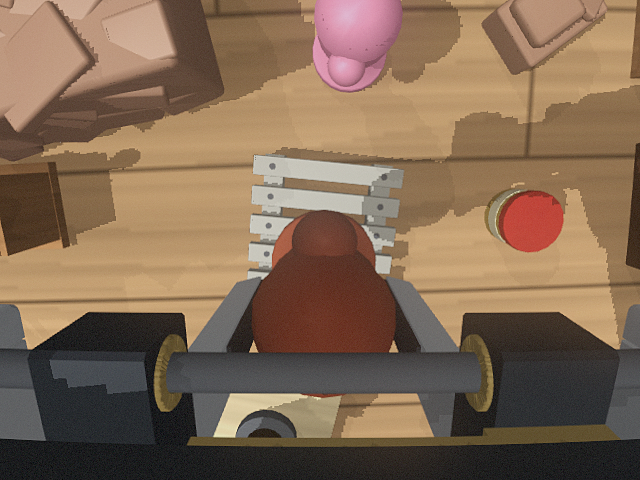

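Emit:
{"fn": "arm_command", "kwargs": {
  "plan": [
    [-1,0.001,-0.0005,0.01,0],
    [-1,0,0,0.025,0],
    [-1,0,0,0.03,0],
    [-1,0,0,0.02,0],
    [-1,0,0,0.01,0],
    [-1,0,0,0.005,0],
    [-1,0,0,0.001,0],
    [-1,0,0,0.001,0],
    [-1,0,0,0.001,0],
    [-1,0,0,0.0005,0],
    [-1,0,0,0,0]
  ]
}}

```text
clock: 27.55
eef_pos: [631.0, 204.5, 110.0]
eef_rot: [-3.142, -0.0, -0.03]
wrist_force: [-0.3, 0.2, -4.7]
finger_gap: 58.8
finger_force: 35.0
```

Emit:
{"fn": "arm_command", "kwargs": {
  "plan": [
    [-1,0,0,0.0005,0],
    [-1,0,0,0.0005,0],
    [-1,0,0,0,0]
  ]
}}

```text
clock: 27.92
eef_pos: [631.2, 204.5, 109.7]
eef_rot: [-3.141, -0.001, -0.03]
wrist_force: [-2.4, -1.1, 4.2]
finger_gap: 58.9
finger_force: 35.0
```

Emit:
{"fn": "arm_command", "kwargs": {
  "plan": [
    [1,0,0,0,0],
    [1,0,0,0,0],
    [1,0,0,0,0],
    [1,0,0,0,0],
    [1,0,0,-0.02,0],
    [1,0,0,-0.05,0],
    [1,0,0,-0.06,0],
    [1,0,0,-0.05,0],
    [1,-0.023,-0.006,0,0],
    [1,-0.048,-0.013,0,0],
    [1,-0.048,-0.013,0,0],
    [1,-0.048,-0.013,0,0],
    [1,-0.048,-0.013,0,0],
    [1,-0.022,-0.005,0,0],
    [1,0,0,0,0.09],
    [1,0,0,0,0.09],
    [1,0,0,0,0],
    [1,0,0,0,0]
  ]
}}

```text
clock: 30.18
eef_pos: [396.1, 274.6, 289.6]
eef_rot: [-3.141, -0.001, -0.208]
wrist_force: [0.8, -0.1, -0.2]
finger_gap: 93.8
finger_force: 0.0
```

```bash
python3 - <<'E'
from h import *
go(396,274.3,104.3,-.21)
c=shot('wrist','w9'); P=cloud(c); P=P[np.linalg.norm(P[:,:2]-[396,274],axis=1)<60]
for a,b in ((2,14),(90,106),(106,120),(120,150)):
    C=P[(P[:,2]>30+a)&(P[:,2]<30+b)]
    if len(C)>8: print(a,b,len(C),cv2.minAreaRect(C[:,:2].astype(np.float32)))
cv2.imwrite('pics/w9c.png',c['img'])
E
```

```text
at [396.1 274.6 289.6] [-3.141e+00 -1.000e-03 -2.080e-01] shift [-1.000e-04  4.000e-04  1.853e-01] turn 0.002
2 14 290 ((400.4767150878906, 280.5231018066406), (71.9931869506836, 94.46905517578125), 71.99545288085938)
90 106 469 ((398.5839538574219, 272.68505859375), (61.05400085449219, 45.4593620300293), 83.99259948730469)
106 120 501 ((393.4274597167969, 274.541259765625), (53.215660095214844, 56.80953598022461), 74.48284912109375)
120 150 2426 ((394.8030090332031, 274.1891174316406), (47.28745651245117, 50.50662612915039), 73.89427947998047)
```

View pics/w9c.png

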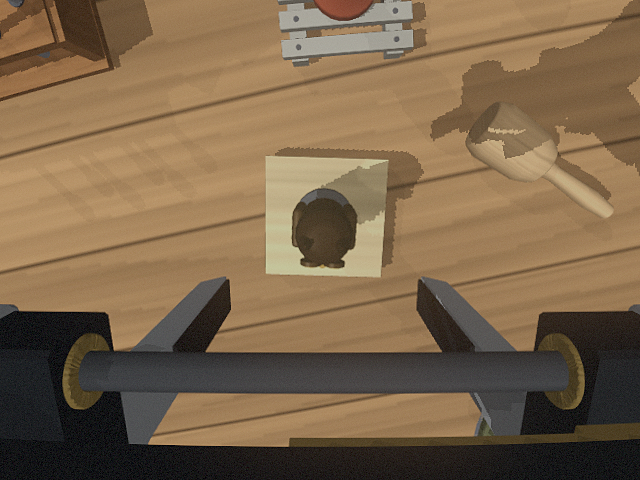

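The owl stands in the middle of the board, squarely between the fingers, at (324,230). I'll pick it up again.

Emit:
{"fn": "arm_command", "kwargs": {
  "plan": [
    [1,0,0,0.02,0],
    [1,0,0,0.04,0],
    [1,0,0,0.04,0],
    [1,0,0,0.04,0],
    [1,0,0,0.03,0],
    [1,0,0,0.015,0],
    [1,0,0,0,0],
    [-1,0,0,0,0],
    [-1,0,0,0,0],
    [-1,0,0,0,0],
    [-1,0,0,0,0],
    [-1,0,0,0,0],
    [-1,0,0,0,0],
    [-1,0,0,0,0]
  ],
  "newtons": 30
}}

```text
clock: 31.98
eef_pos: [396.2, 274.6, 104.2]
eef_rot: [-3.141, -0.0, -0.21]
wrist_force: [-0.5, -1.9, 4.8]
finger_gap: 58.1
finger_force: 29.7
```

Emit:
{"fn": "arm_command", "kwargs": {
  "plan": [
    [-1,0,0,-0.01,0],
    [-1,0,0,-0.03,0],
    [-1,0,0,-0.04,0],
    [-1,0,0,-0.03,0],
    [-1,0.0102,0.0122,-0.01,0],
    [-1,0.017,0.0203,0,0],
    [-1,0.0238,0.0284,0,0],
    [-1,0.029,0.0345,0,0],
    [-1,0.029,0.0345,0,0],
    [-1,0.029,0.0345,0,0],
    [-1,0.029,0.0345,0,0],
    [-1,0.029,0.0345,0,0],
    [-1,0.029,0.0345,0,0],
    [-1,0.029,0.0345,0,0],
    [-1,0.029,0.0345,0,0],
    [-1,0.0238,0.0284,0,0],
    [-1,0.017,0.0203,0,0],
    [-1,0.0102,0.0122,0,0],
    [-1,0.0068,0.0081,0,0],
    [-1,0,0,0,0]
  ]
}}

```text
clock: 34.48
eef_pos: [644.3, -194.2, 223.0]
eef_rot: [-3.141, 0.001, -0.211]
wrist_force: [0.3, -0.6, -4.7]
finger_gap: 58.1
finger_force: 29.7
```

```bash
python3 - <<'E'
from h import *
go(645,-193,124.2); s=manip.read_state(); print(s['wrist_force'],s['finger_gap'])
for n in('wrist','top'):
    W=cloud(shot(n,n+'10')); A=W[(abs(W[:,2]-50)<4)&(np.linalg.norm(W[:,:2]-[645,-193],axis=1)<100)]
    print(n,len(A),np.median(A[:,2]),cv2.minAreaRect(A[:,:2].astype(np.float32)))
E
```

```text
at [ 644.3 -194.2  223. ] [-3.141e+00  1.000e-03 -2.110e-01] shift [ 0.0006 -0.0013  0.0988] turn 0
[ 0.28101283 -0.56538098 -4.70758521] 58.1176417642612
wrist 7971 49.843405108114496 ((645.1175537109375, -193.78273010253906), (126.66934204101562, 129.608154296875), 3.5563626289367676)
top 24 50.852846420426545 ((652.9924926757812, -242.80381774902344), (20.016620635986328, 9.914813041687012), 53.763816833496094)
```

Emit:
{"fn": "arm_command", "kwargs": {
  "plan": [
    [-1,0.0005,-0.001,0.01,0],
    [-1,0,0,0.025,0],
    [-1,0,0,0.03,0],
    [-1,0,0,0.02,0],
    [-1,0,0,0.008,0],
    [-1,0,0,0.003,0],
    [-1,0,0,0.001,0],
    [-1,0,0,0.001,0],
    [-1,0,0,0.0005,0],
    [-1,0,0,0,0]
  ]
}}

```text
clock: 35.83
eef_pos: [645.3, -192.6, 125.6]
eef_rot: [-3.142, -0.0, -0.21]
wrist_force: [-0.1, -1.0, -4.6]
finger_gap: 58.2
finger_force: 29.7
```

Emit:
{"fn": "arm_command", "kwargs": {
  "plan": [
    [-1,0,0,0.0005,0],
    [-1,0,0,0.0005,0],
    [-1,0,0,0.0005,0],
    [-1,0,0,0,0]
  ]
}}

```text
clock: 36.33
eef_pos: [645.4, -192.6, 124.3]
eef_rot: [3.142, -0.0, -0.21]
wrist_force: [-1.8, -0.2, -0.6]
finger_gap: 58.2
finger_force: 29.7
```

Contact is just beginning. I'll lower half a millimetre more, release, and retreat towards the start.

Emit:
{"fn": "arm_command", "kwargs": {
  "plan": [
    [-1,0,0,0.0005,0],
    [1,0,0,0,0],
    [1,0,0,0,0],
    [1,0,0,0,0],
    [1,0,0,0,0],
    [1,0,0,-0.02,0],
    [1,0,0,-0.05,0],
    [1,0,0,-0.06,0],
    [1,0,0,-0.06,0],
    [1,-0.04,-0.04,0,0],
    [1,-0.045,-0.045,0,0],
    [1,-0.045,-0.045,0,0],
    [1,-0.045,-0.045,0,0],
    [1,-0.045,-0.03,0,0],
    [1,0,0,0,0],
    [1,0,0,0,0]
  ]
}}

```text
clock: 38.33
eef_pos: [475.1, 50.6, 314.5]
eef_rot: [-3.141, -0.002, -0.21]
wrist_force: [-0.2, -0.6, -0.5]
finger_gap: 93.9
finger_force: 0.0
```

```bash
python3 - <<'E'
from h import *
a=shot('scene','s11'); b=shot('top','t11')
h=lambda c:cv2.resize(c['img'],(400,300))
cv2.imwrite('pics/fin.png',np.vstack([np.hstack([h(a),h(b)]),np.hstack([cv2.resize(a['img'][90:290,180:440][:, :],(400,300)),cv2.resize(a['img'][280:460,270:510],(400,300))])]))
E
```

```text
(no output)
```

View pics/fin.png

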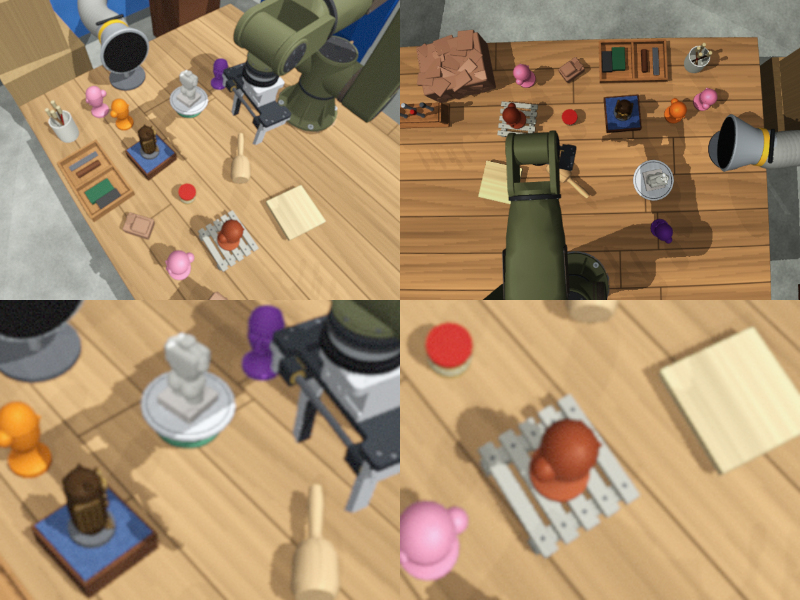

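The final view shows all three upright in the middle of their stations: owl on the felt (85,510), torso on the wheel (187,385) and head on the rack (565,460). The board is empty, and the mallet, tin and offcut have not moved.

```bash
python3 -c "
from cell import ticket; print(ticket.sign_off())"
```

```text
the job is handed in; nothing more can be done
None
```

The job is handed in at about 38 s: the torso is on the banding wheel, the head on the drying rack and the owl on the plinth (after waiting on the board), all upright and centred, with the mallet, tin and offcut untouched.

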